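# Power up the battery tester and click its dial on

## Robot

A 6-joint arm with a two-finger parallel gripper is mounted at the origin on the work surface. World frame = base frame: x ahead of the robot, y to its left, z up, the work surface at z = 0. Lengths are in mm, angles in rad, forces in N, time in s.
With the tool pointing down it reaches from about 275 to 750 mm from the base axis. Payload 10.2 kg.
Tool frame: the origin (TCP) lies midway between the tips of the shut fingers; the grasp point (between the pads) lies grip_depth behind it (grip_depth is the distance from the TCP to the grasp point, in mm); z points along the fingers, y is the line along which they close (so a half turn about z gives the same grasp; the last joint's range is limited). The gripper opens to 88 mm and grips with 3 to 60 N. Pads are 18 mm wide; open, the fingers measure 123 mm over their backs; the gripper's body (75 mm by 187 mm) begins 45 mm behind the grasp point.
Start: joints at [0.892, 0.313, 1.498, -0, 1.331, -0.223], TCP at [231.108, 471.403, 238.72] pointing down, gripper open.
Joint ranges: [-2.94, 2.94], [-0.97, 2.17], [0.19, 2.56], [-1.23, 4.37], [0.02, 3.11], [-2.88, 2.88]. Speed limits (rad/s): [2.39, 2.39, 3.01, 3.14, 3.14, 3.14].

## Interface

Orientations are given as [roll, pitch, yaw] about the fixed x, y, z axes, in that order (R = Rz(yaw) Ry(pitch) Rx(roll)).
In Python, from bench import move_to, move_linear, move_joints, gripper_open, close_gripper, sleep, solve_ik, read_camera, camera_info, IKError, finish_job, current_time_s, current_joint_positions, current_joint_velocities, current_tau, current_tcp_pos, current_orientation, current_ft_force, current_wrist_torque, current_opening, current_gripper_force, grip_depth gives the robot as it stands. Calls block until the motion is done:
- move_to(position, orientation): joint-space move of the TCP to a pose.
- move_linear(position, frame=None, velocity=150, max_force=None): straight line of the TCP; frame=None keeps the orientation; velocity is the mean speed in mm/s. With max_force (N) it stops when the force on the tool has changed by that much, and returns True; else False.
- move_joints(angles): joint-space move.
- gripper_open() and close_gripper(squeeze=None): open the fingers fully, or close them until they stop; squeeze is the grip in N (None keeps the last).
- sleep(seconds).
- solve_ik(position, orientation): joint angles nearest the present ones, or None.
- read_camera(name): name is "scene" or "side" or "wrist"; returns (picture, depth): 384x512x3 uint8, blue, green, red; 384x512 float32, mm along the optical axis (not along the pixel's ray), 0 where there is no reading.
- camera_info(name): a dict with "vertical_fov" (degrees; the focal length in pixels is half the picture's height over the tangent of half this angle, whatever the lens; pixels are square), "cx", "cy" (the principal point, pixels), "world_from_camera" (4x4, takes a point from camera to world coordinates); the wrist camera has in their place "T_tool_cam" (4x4, takes a point from camera to tool coordinates, whose origin is the TCP and whose axes are the flange's). Camera axes: x right, y down, z forward; pixel columns grow to the right and rows downward; lengths in mm; the calibration is good to about 2 mm. A picture is of the moment at which its call begins: read the wrist's pose just before it. camera_info takes no time and is no camera call.
A pose or a line that the arm cannot do raises IKError and nothing moves.
- finish_job(): hands the job in; it is judged then, once.
Readings, each from a call of its own:
- current_time_s(): time.
- current_joint_positions(): joint angles.
- current_joint_velocities(): joint speeds.
- current_tau(): joint torques, N m.
- current_tcp_pos(): TCP position.
- current_orientation(): TCP orientation.
- current_ft_force(): force on the tool from outside, world axes, zero at the start.
- current_wrist_torque(): the same for the moment, N m.
- current_opening(): finger opening in mm.
- current_gripper_force(): force on a finger pad.
Only numpy, scipy, OpenCV 4.12 (cv2) and the standard library are available. Lean on these libraries where they do the work, as an engineer would, in place of code of your own. Each camera call takes 0.05 s, during which the arm holds its last target. There are 200 camera calls.

## Task

Get the fob-battery tester ready: press down the raised end of the rocker switch on the beige power brick with a fingertip so that it snaps over, then lay a fingertip on the knurled dial of the round chrome tester and turn it by friction one click clockwise, seen from above, so that it rests in the next detent. Do not lift the brick or the tester or push them out of place, leave everything else on the counter where it lies, and finish with the hand clear.

Things in the scene. Friction and masses are not known exactly. Their poses are not given: they have to be found in the camera images.
- tester: round chrome battery tester standing loose on the counter on its flat base, 0.6 kg: case 116 mm across and 32 mm high, with a knurled grey dial 92 mm across on top (too wide to pinch). Origin: centre of the underside; z up; its -x side carries four small black studs on the case rim, one per detent.
- dial_top (a point): centre of the dial's flat top face, on its vertical axis, 41 mm above the counter. The face is a flat disc of 46 mm radius with fine radial ridges, all around 8 mm thick and standing 9 mm proud of the case. It is sprung: pressed, it sinks up to 3 mm (2 N to start, 2 N per mm more) and then is solid. A fingertip pressing with 5 to 10 N some 30 mm from the centre drags it round by friction when moved in a circle about the axis.
- dial_mark (a point): outer end of the white line on the dial's face, 44 mm from the axis; it turns with the dial.
- dial (a joint): turn of the dial in rad, growing clockwise seen from above. Four detents at -0.6, 0, 0.6 and 1.2, stops just beyond the outer two. It starts in the detent at 0 and the next one clockwise is 0.6. Halfway between them (0.3) the detent spring takes over and pulls it into the nearer one (peak about 0.05 N m, the same between all detents).
- brick: beige power brick lying loose on the counter, 150 x 72 x 36 mm (x, y, z), 0.6 kg, the rocker switch in the middle of its top. Origin: centre of the underside; x along its length; z up.
- rocker_press (a point): point on the top face of the rocker at its end that is raised at the start (the brick's +x end), 15 mm from the rocker's pivot along it; moves with the rocker. The green rocker is 38 mm long along the brick's x and 26 mm wide; its pivot is 43 mm above the counter over the brick's centre, its top face 8 mm above the pivot. At the start this point is about 54 mm above the counter and it goes down 6 mm when the switch is on; the rocker's frame top is 39 mm above the counter.
- rocker (a joint): tilt of the rocker in rad: 0 off (the +x end raised), 0.4 fully on (that end down). It snaps over past 0.2 and stays; about 4 N at the end moves it.
- fob: glossy white fob shell, 66 x 36 x 13 mm, loose; leave it. Origin: centre of the underside.
- key_a: brass valet key lying flat, 62 mm long, 24 mm wide, 4 mm thick, loose; leave it. Origin: underside, near its middle.
- key_b: second brass valet key, the same size, loose; leave it.
- spudger: black plastic spudger lying flat, 138 mm long, 6 mm thick, loose; leave it. Origin: underside, near its middle.
- mug: white mug, 80 mm across, 90 mm high, standing loose; leave it. Origin: centre of the underside.
- screwdriver: screwdriver, 150 mm long, lying loose; leave it. Origin: on its underside.
- cell_jar: small closed jar, 52 mm across, 55 mm high, standing loose; leave it. Origin: centre of the underside.
Not all that is in view belongs to the job. What is meant by the tester is not turquoise, and is the larger of those in its own colour. Leave any yellow look-alike of the brick alone.

How it is judged (in metres and radians):
On the way, in this order (a step that is already met when the one before it is completed fails the run):
1. the rocker switch of the power brick is on (value of joint rocker above 0.3 rad), for 0.2 s.
2. the dial is in the next detent clockwise (value of joint dial between 0.48 and 0.72 rad), for 0.3 s.
At the end, for the whole second after the job is handed in: The rocker reads over 0.3 rad (on), the dial rests within 0.12 rad of the detent at 0.6 rad, and the tester and the brick stand flat on the counter within 30 mm of where they were (all of step 2 and value of joint rocker above 0.3 rad and velocity of joint dial between -0.1 and 0.1 rad/s and distance of each of tester, brick from where it was at the start of the episode below 0.03 m and height (world z) of each of tester, brick below 0.006 m and angle between each of tester, brick's own z axis and vertical below 0.1 rad); the robot touches nothing.
It fails at once if the tester is lifted, tipped or pushed more than 30 mm (height (world z) of tester above 0.012 m or angle between tester's own z axis and vertical above 0.2 rad or distance of tester from where it was at the start of the episode above 0.03 m).
It fails at once if the brick is lifted, tipped or pushed more than 30 mm (height (world z) of brick above 0.012 m or angle between brick's own z axis and vertical above 0.2 rad or distance of brick from where it was at the start of the episode above 0.03 m).
It fails at once if a bystander is moved or lifted more than 25 mm (30 mm for the spudger, mug, screwdriver and jar) (distance of any of fob, key_a, key_b from where it was at the start of the episode above 0.025 m or distance of any of spudger, mug, screwdriver, cell_jar from where it was at the start of the episode above 0.03 m).
It also fails if it takes over 45 s, if anything falls off the work surface, if the arm or the gripper's body presses on something with over 40 N, if the wrist force passes 120 N, or if a joint passes its speed limit or range.

## Working session

There is one attempt and no reset: what is moved stays moved. The work goes in short steps, each a Python script; the robot and the scene stay as the last script left them, time stands still between calls to the robot, and variables do not carry over. Pictures are saved under pics/ and viewed, at most 10 in all, crops included, and the job is handed in when it is done.

```bash
mkdir -p pics; cat > h.py <<'E'
import numpy as np, cv2
from bench import *
def shot(n,f):
    p,d=read_camera(n); cv2.imwrite('pics/%s.png'%f,p); np.savez('pics/%s.npz'%f,p=p,d=d); return p,d
E
python3 - <<'E'
from h import *
for n in ['scene','side']:
    p,d=shot(n,n); i=camera_info(n); print(n,i); print((d>0).mean())
print(camera_info('wrist'),grip_depth() if callable(grip_depth) else grip_depth,current_time_s())
E
```

```text
scene {'vertical_fov': 53.724225225462625, 'cx': 255.08286608023758, 'cy': 191.3261670851862, 'world_from_camera': array([[ 7.97048171e-01,  4.06634104e-01, -4.46500748e-01,
         9.66682094e+02],
       [ 6.03805782e-01, -5.22470521e-01,  6.02032501e-01,
        -6.09054025e+02],
       [ 1.15234683e-02, -7.49448637e-01, -6.61962197e-01,
         7.45864052e+02],
       [ 0.00000000e+00,  0.00000000e+00,  0.00000000e+00,
         1.00000000e+00]])}
0.9958953857421875
side {'vertical_fov': 47.96104163416793, 'cx': 252.2922037223665, 'cy': 188.39810264958342, 'world_from_camera': array([[ 9.62078500e-01, -1.51034692e-01,  2.27141987e-01,
         1.65221934e+02],
       [-2.72757455e-01, -5.23863019e-01,  8.06951615e-01,
        -1.21349750e+03],
       [-2.88640199e-03, -8.38305469e-01, -5.45193185e-01,
         8.81565691e+02],
       [ 0.00000000e+00,  0.00000000e+00,  0.00000000e+00,
         1.00000000e+00]])}
0.9941202799479166
{'vertical_fov': 61.05064515221389, 'cx': 256.2487322000072, 'cy': 191.9882812807822, 'T_tool_cam': array([[-6.68337161e-05, -9.56202304e-01, -2.92706591e-01,
         7.46359621e+01],
       [ 9.99999809e-01,  1.16169889e-04, -6.07829221e-04,
        -1.99198665e-01],
       [ 6.15211394e-04, -2.92706576e-01,  9.56202114e-01,
        -1.46855416e+02],
       [ 0.00000000e+00,  0.00000000e+00,  0.00000000e+00,
         1.00000000e+00]])} 18.700000000000003 0.1
```

View pics/scene.png

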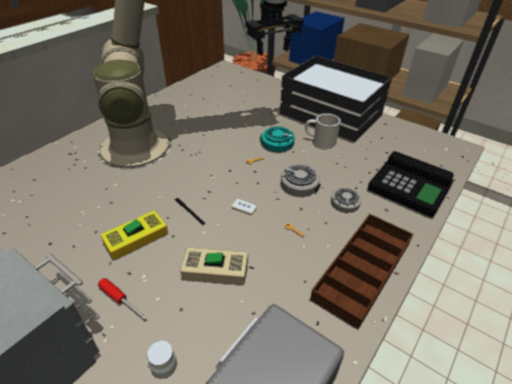

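View pics/side.png

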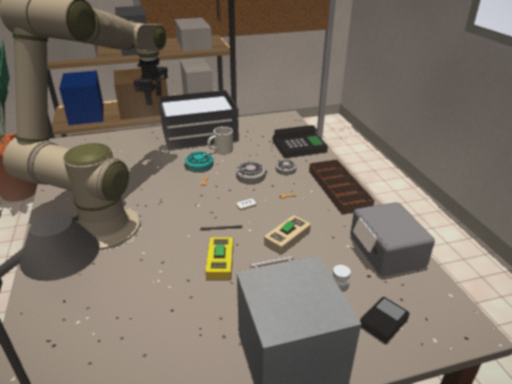

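Scene view: the beige brick is at about (214,262) with its green rocker at (214,258). The large chrome tester is at (299,178) and its small look-alike at (346,199). The turquoise tester and yellow brick are decoys. Next I'll get rough positions and look from the wrist camera.

```bash
cat >> h.py <<'E'
def ray(i,T,u,v,h=384):
    f=h/2/np.tan(np.radians(i['vertical_fov'])/2)
    return T[:3,3],T[:3,:3]@np.array([(u-i['cx'])/f,(v-i['cy'])/f,1])
def onz(i,T,u,v,z):
    o,r=ray(i,T,u,v); return o+r*(z-o[2])/r[2]
from scipy.spatial.transform import Rotation as R
def wristT():
    T=np.eye(4); T[:3,:3]=R.from_euler('xyz',current_orientation()).as_matrix(); T[:3,3]=current_tcp_pos()
    return T@camera_info('wrist')['T_tool_cam']
E
python3 - <<'E'
from h import *
i=camera_info('scene');T=i['world_from_camera']
b=onz(i,T,214,258,47); t=onz(i,T,300,175,41)
for n,u,v,z in [('brick',214,258,47),('tester',300,175,41),('jar',160,350,55),('fob',244,206,13),('keyb',294,229,4),('sd',120,297,10),('mug',323,120,80),('small',346,198,30)]: print(n,onz(i,T,u,v,z).round())
print(current_orientation())
for n,c in (('wb',b),('wt',t)):
    # camera sits 75mm +x_tool, looking tilted -x
    o=current_orientation()
    Rm=R.from_euler('xyz',o).as_matrix()
    M=camera_info('wrist')['T_tool_cam']; h=260
    # tool pos so the optical axis hits c
    for z in (230,):
        a=M[:3,3]; d=M[:3,2]; cam=Rm@a; dd=Rm@d
        k=(c[2]-(z+cam[2]))/dd[2]; p=c-(cam+k*dd); p[2]=z
        move_to(list(p),list(o))
    Tw=wristT(); pic,dep=shot('wrist',n); np.save('pics/%sT.npy'%n,Tw); print(n,p.round(),current_orientation())
cv2.imwrite('pics/both.png',cv2.resize(np.vstack([cv2.imread('pics/wb.png'),cv2.imread('pics/wt.png')]),(400,600)))
print(current_time_s())
E
```

```text
brick [ 561. -218.   47.]
tester [552. 172.  41.]
jar [ 630. -445.   55.]
fob [485. -11.  13.]
keyb [640.   9.   4.]
sd [ 448. -406.   10.]
mug [479. 428.  80.]
small [702. 176.  30.]
[-3.14047292e+00 -2.31019439e-04  2.68580849e+00]
wb [ 538. -206.  230.] [-3.14057986e+00 -1.45015977e-04  2.68684269e+00]
wt [527. 185. 230.] [-3.14038943e+00 -1.05724022e-04  2.68540426e+00]
4.275
```

View pics/wb.png

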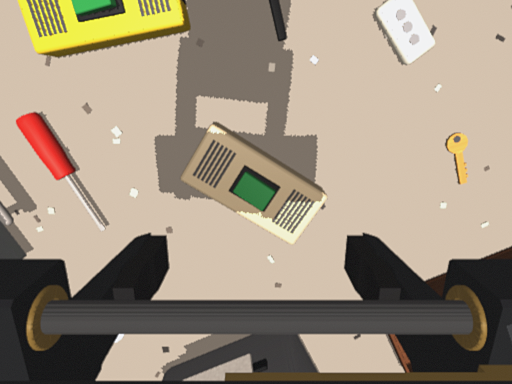

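View pics/wt.png

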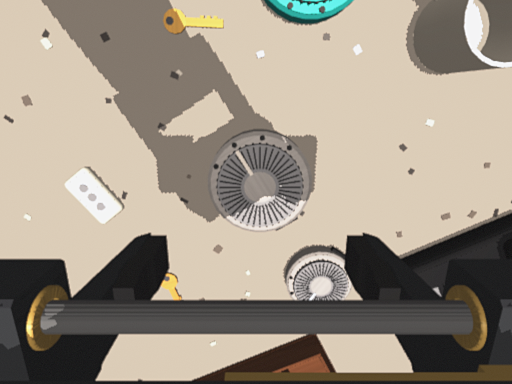

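The wrist views show the brick with its green rocker at (255,188) and its long axis sloping down to the right. The tester dial is centred near (260,183), with the white mark towards (236,150). I'll get exact poses and the raised rocker end from depth.

```bash
cat > m.py <<'E'
from h import *
i=camera_info('wrist'); f=192/np.tan(np.radians(i['vertical_fov'])/2)
def cloud(n):
    z=np.load('pics/%s.npz'%n); T=np.load('pics/%sT.npy'%n); d=z['d']; v,u=np.mgrid[:384,:512]
    P=np.stack([(u-i['cx'])/f*d,(v-i['cy'])/f*d,d],-1)@T[:3,:3].T+T[:3,3]
    return z['p'],P,d>0
def biggest(m,c):
    n,l,s,ce=cv2.connectedComponentsWithStats(m.astype(np.uint8)); 
    k=1+np.argmin(np.linalg.norm(ce[1:]-c,axis=1)+1e3*(s[1:,4]<150)); return l==k
if __name__=='__main__':
    p,P,ok=cloud('wb'); hs=cv2.cvtColor(p,cv2.COLOR_BGR2HSV)
    print('floor z',np.median(P[300:,:][ok[300:]][:,2]),np.median(P[60:120,220:360][...,2]))
    g=biggest((hs[...,0]>45)&(hs[...,0]<85)&(hs[...,1]>80)&ok,(255,188)); q=P[g]
    b=biggest((P[...,2]>25)&(P[...,2]<70)&ok,(255,184)); B=P[b]
    for nm,X in (('rocker',q),('brick',B)):
        r=cv2.minAreaRect(X[:,:2].astype(np.float32)); print(nm,len(X),r,X.mean(0).round(1),np.percentile(X[:,2],[5,50,95]).round(1))
    A=np.c_[q[:,:2]-q[:,:2].mean(0),np.ones(len(q))]; c=np.linalg.lstsq(A,q[:,2],rcond=None)[0]; print('slope dir up',np.degrees(np.arctan2(c[1],c[0])),np.hypot(c[0],c[1]),c[2])
    p,P,ok=cloud('wt')
    for lo,hi in ((25,50),(37,50)):
        b=biggest((P[...,2]>lo)&(P[...,2]<hi)&ok,(260,183)); X=P[b]
        print('tester',lo,cv2.minEnclosingCircle(X[:,:2].astype(np.float32)),X.mean(0),np.median(X[:,2]))
E
python3 m.py
```

```text
floor z 310.94767680121583 0.6965306703292811
rocker 930 ((560.9833374023438, -220.1040496826172), (40.68526077270508, 31.51248550415039), 31.757429122924805) [ 557.8 -218.5   51.1] [46.7 51.4 55. ]
brick 8689 ((558.9122314453125, -218.60646057128906), (150.1168670654297, 72.45454406738281), 31.777523040771484) [ 554.6 -217.9   38.2] [34.9 36.9 51.7]
slope dir up 45.47747707003962 0.1869144261096036 51.06967134716309
tester 25 ((547.9371337890625, 176.88243103027344), 58.039306640625) [543.58078467 179.12498906  38.69500181] 41.31905307425558
tester 37 ((548.0150146484375, 176.85240173339844), 46.9762077331543) [546.49442614 177.82975355  41.77658613] 41.7921270118818
```

Brick: centre (559,-219), +x at 31.8°, and the slope shows the raised end lies that way. Tester: axis at (548,177). Pressing the rocker now.

```bash
python3 - <<'E'
from h import *
close_gripper(5)
a=np.radians(31.8); c=np.array([559,-218.6])+18*np.array([np.cos(a),np.sin(a)])
y=a if solve_ik([*c,90],[np.pi,0,a]) is not None and abs(solve_ik([*c,90],[np.pi,0,a])[5])<abs(solve_ik([*c,90],[np.pi,0,a-np.pi])[5]) else a-np.pi
move_to([*c,100],[np.pi,0,y]); print(current_tcp_pos(),current_opening())
move_linear([*c,62],velocity=80)
f0=np.array(current_ft_force())
for z in (56,54,53,52,51,50,49,48,47.5):
    s=move_linear([*c,z],velocity=25,max_force=25); print(z,s,np.round(current_tcp_pos(),1)[2],np.round(current_ft_force()-f0,1))
    if s: break
sleep(.2); move_linear([*c,110],velocity=120)
# look from above
M=camera_info('wrist')['T_tool_cam']; o=[np.pi,0,y]; Rm=R.from_euler('xyz',o).as_matrix()
b=np.array([559,-218.6,50]);cam=Rm@M[:3,3];dd=Rm@M[:3,2];k=(b[2]-(200+cam[2]))/dd[2];p=b-(cam+k*dd);p[2]=200
move_to(list(p),o); np.save('pics/wb2T.npy',wristT()); shot('wrist','wb2'); print(current_time_s())
from m import *
p,P,ok=cloud('wb2'); hs=cv2.cvtColor(p,cv2.COLOR_BGR2HSV)
g=biggest((hs[...,0]>45)&(hs[...,0]<85)&(hs[...,1]>80)&ok,(255,190)); q=P[g]
A=np.c_[q[:,:2]-q[:,:2].mean(0),np.ones(len(q))]; c=np.linalg.lstsq(A,q[:,2],rcond=None)[0]; print('slope up',np.degrees(np.arctan2(c[1],c[0])),np.hypot(c[0],c[1]),c[2])
b=biggest((P[...,2]>25)&(P[...,2]<70)&ok,(255,184)); print(cv2.minAreaRect(P[b][:,:2].astype(np.float32)))
E
```

```text
[ 574.60929486 -208.41407235  100.30901078] 0.613680413318399
56 False 56.0 [-0.4  0.6 -0.1]
54 False 54.2 [0.6 0.2 2.2]
53 False 53.4 [1.4 1.5 4.8]
52 False 52.2 [3.6 2.7 4.5]
51 False 50.4 [-0.7  0.8  0.3]
50 False 49.7 [-0.5  1.4 -0.3]
49 False 49.4 [-3.3  1.1  5.8]
48 False 49.2 [-5.   3.5 11.4]
47.5 False 49.1 [-6.6  4.6 15.1]
11.5
slope up -111.04833795707258 0.14828630352259042 50.70591468867958
((564.1064453125, -216.32247924804688), (141.81796264648438, 72.12825775146484), 31.763084411621094)
```

The force dropped at z=51 and the rocker slope has reversed, so the switch snapped on. Now the dial.

```bash
python3 - <<'E'
from h import *
c=np.array([548,176.9]); r=30
best=None
for ph in np.radians(np.arange(-180,180,30)):
    for y in (ph,ph+np.pi):
        P=[[*(c+r*np.array([np.cos(t),np.sin(t)])),45] for t in (ph,ph-.6)]
        q=[solve_ik(P[k],[np.pi,0,y-.6*k]) for k in (0,1)]
        if None in [type(x) if x is None else 0 for x in q] or any(x is None for x in q): continue
        s=max(abs(q[0][5]),abs(q[1][5]))+.3*(np.linalg.norm(P[0][:2])>600)
        if best is None or s<best[0]: best=(s,ph,y)
s,ph,y=best; print(best)
pt=lambda t,z:[*(c+r*np.array([np.cos(ph-t),np.sin(ph-t)])),z]
move_to(pt(0,110),[np.pi,0,y]); move_linear(pt(0,48),velocity=100)
f0=np.array(current_ft_force())
zt=48
while zt>36:
    zt-=.5; move_linear(pt(0,zt),velocity=20); f=(np.array(current_ft_force())-f0)[2]
    if f>6.5: break
print('contact',zt,current_tcp_pos(),f)
for t in np.arange(.1,.61,.1):
    move_linear(pt(t,zt),[np.pi,0,y-t],velocity=25); print(round(t,2),np.round(current_tcp_pos(),1),np.round(np.array(current_ft_force())-f0,1),np.round(current_wrist_torque(),2))
move_linear(pt(.6,110),velocity=80)
M=camera_info('wrist')['T_tool_cam']; o=[-3.1405,0,2.6858]; Rm=R.from_euler('xyz',o).as_matrix()
move_to([527,185,230],o); np.save('pics/wt2T.npy',wristT()); shot('wrist','wt2'); print(current_time_s())
cv2.imwrite('pics/cmp.png',np.hstack([cv2.resize(cv2.imread('pics/%s.png'%n)[115:250,190:330],None,fx=2.8,fy=2.8,interpolation=2) for n in ('wt','wt2')]))
E
```

```text
(np.float64(0.36525914350558564), np.float64(2.0943951023931953), np.float64(2.0943951023931953))
contact 38.0 [533.07920989 202.99770347  38.29996627] 6.878655613496176
0.1 [535.7 204.3  38.3] [-3.7 -0.5  7.6] [ 0.05  0.42 -0.02]
0.2 [538.5 205.3  38.2] [-3.1 -0.2  7. ] [-0.    0.42 -0.03]
0.3 [541.8 206.2  38.4] [-1.   0.4  6.2] [ 0.12  0.14 -0.04]
0.4 [545.3 206.6  38.6] [ 1.8 -0.3  5.5] [ 0.02 -0.18 -0.01]
0.5 [548.2 206.7  38.5] [ 0.9 -0.7  5.5] [-0.1  -0.13 -0.  ]
0.6 [550.8 206.6  38.4] [-0.2 -0.6  6.3] [-0.08  0.12 -0.01]
22.6583
```

View pics/cmp.png

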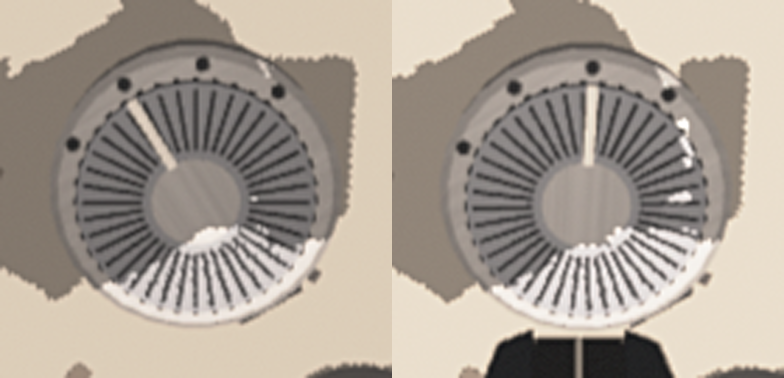

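The dial mark has moved clockwise from the second stud to the third, so it is one detent on. The tester has not visibly shifted and the hand is clear.

```bash
python3 -c "
from bench import *
sleep(.3); print(finish_job(), current_time_s())"
```

```text
the job is handed in; nothing more can be done
the job is handed in; nothing more can be done
```

The rocker switch is on and the dial sits one detent clockwise, with the hand clear; I handed the job in at about 23 s of the 45 s, and no verdict was returned.

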